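Bring a plaster rosette under the stereo microscope

ROBOT

A 6-joint arm with a two-finger parallel gripper is mounted at the origin on the work surface. World frame = base frame: x ahead of the robot, y to its left, z up, the work surface at z = 0. Lengths are in m, angles in rad, forces in N, time in s.
With the tool pointing down it reaches from about 0.3 to 0.875 m from the base axis. Payload 4.2 kg.
Tool frame: the origin (TCP) lies midway between the tips of the shut fingers; the grasp point (between the pads) lies 19 mm behind it; z points along the fingers, y is the line along which they close (so a half turn about z gives the same grasp; the last joint's range is limited). The gripper opens to 85 mm and grips with 20 to 120 N. Pads are 22 mm wide; open, the fingers measure 114 mm over their backs; the gripper's body (76 mm by 85 mm) begins 54 mm behind the grasp point. The pads swing forward as they close: fully open they stand 13 mm farther back than shut.
Start: joints at [1.276, 0.32, 1.565, -0, 1.257, -0.02], TCP at [0.156, 0.553, 0.231] pointing down, gripper open.
Joint ranges: [-3.11, 3.11], [-0.84, 2.01], [0.21, 2.61], [-1.34, 4.49], [0.05, 2.63], [-2.56, 2.56]. Speed limits (rad/s): [2.57, 2.57, 3.14, 3.14, 3.14, 3.14].

INTERFACE

Orientations are given as a rotation vector (axis times angle).
In Python, from bench import ctrl gives the robot as it stands.
- The arm moves only by the shell command python3 -m pendant 'ROWS' [OPENING] [FORCE]. ROWS is a JSON object of lists of equal length, an entry for each row: "dp": the shift along the tool's x, y, z in mm, a list of three; "twist": the turn about the tool's z in rad. A call has 1 to 10 rows; each row shifts and turns the commanded pose from where the row before left it, along the tool's axes as they then stand; what a row does not reach is not made up. A row lasts 1/12 s, in which the tool goes at most 41.7 mm and 7.16 degrees, less where a joint would pass 70% of its speed; a pose out of reach is approached as far as the arm can. A call is refused whole if a number of a shift passes 41.7 or a number of a turn 0.125, either way. A call with a gripper value outside its range is refused whole. OPENING is the finger opening in mm, from 0 to 85.4, set as the call begins (- or left out, the last holds). The fingers move at their own pace and stop on an object; FORCE is the grip in N (left out, the last holds). Time passes only in rows, so rows that do not move let the fingers close. It gives the time, the measured TCP pose, the force, the opening and the grip force at its end, in the units of the state.
- ctrl.get_state(): the state, without advancing time (a new reading comes with each control period).
- ctrl.get_image(name): name is "scene" or "top" or "wrist"; returns the picture (400x640x3 uint8, red, green, blue); there is no depth.
- ctrl.camera_info(name): a dict with "mtx" (3x3 intrinsics, pixels), "R" (3x3) and "t" (3): a world point X has camera coordinates R X + t. Camera axes: x right, y down, z forward; pixel columns grow to the right and rows downward; lengths in m; the calibration is good to about 2 mm. The wrist camera is an equidistant fisheye: a pixel r from the principal point sees the ray r / f radians off the axis. A picture is of the moment at which its call begins: read the wrist's pose just before it. camera_info takes no time and is no camera call; for the wrist camera it gives the pose at the moment of the call.
- ctrl.close_job(): hands the job in; it is judged then, once.
The state is a dict: "time": time; "joint_positions": joint angles; "joint_velocities": joint speeds; "tau": joint torques, N m; "tcp_pos": TCP position; "tool_rot": TCP orientation; "force": force on the tool from outside, world axes, zero at the start; "ft_torque": the same for the moment, N m; "gripper_width": finger opening in m; "gripper_force": force on a finger pad.
Only numpy, scipy, OpenCV 4.12 (cv2) and the standard library are available. Lean on these libraries where they do the work, as an engineer would, in place of code of your own. Each camera call takes 0.05 s, during which the arm holds its last target. There are 200 camera calls.

TASK

Pick up the small round plaster rosette from the clear acrylic board and set it down gently, flower side up, in the middle of the microscope's sliding stage. Then slide the stage along its rods by the upright black grip until the middle of the rosette is straight below the objective, and let go. Do not bump the microscope, and leave the other things on the table where they are.

Things in the scene. Friction and masses are not known exactly. Their poses are not given: they have to be found in the camera images.
- rosette: Small plaster flower: a round disc 56 mm across with upright sides 22 mm high, eight low petals and a round middle boss on top (31 mm high in all), about 75 g, lying flower side up on the acrylic board. Origin: centre of its underside; z up. Its place on the board is swapped at random with those of the tile and the cornice.
- board: Acrylic modelling board (clear, looks grey), 200 (x) x 220 (y) x 6 mm, fixed flat on the table, with the rosette, the tile and the cornice on it. Origin: centre of its underside, on the table; its upper face is 6 mm above.
- stand: Microscope stand, fixed. White base plate x -130 to 230, y +-150, 18 mm thick; column 32 mm thick at x = 170, 378 mm tall. Two steel rods along y, 12 mm thick, tops 28 mm high, at x = +-45, end at dark end blocks 34 mm high, 130 mm wide, at y = -142 and 318 (loading end). Origin: on the table, straight under the objective; x away from the robot (roughly), y along the rods to the loading end, z up.
- stage: Sliding stage: aluminium plate 140 (x) x 120 (y) x 12 mm on the two rods, a flat black disc 94 mm across in its middle. Origin: centre of its underside, 30 mm above the table (upper face at 42 mm); axes as the stand's. Slides only along the stand's y, from +230 mm (loading end, where it starts to within 45 mm) to -70 mm; about 2.5 N of friction, no spring or detent, stays where left.
- grip: Upright black grip tab of the stage, on an arm 14 mm wide, 105 mm in front (-x) of the stage's centre: 22 (x) x 14 (y) x 48 mm, rounded, free on both y sides. Origin: on its centre line, 30 mm above the table; axes as the stage's. The tab reaches 2 to 50 mm above the origin, 32 to 80 mm above the table.
- microscope: Microscope head, fixed on the column. Origin and axes as the stand's (on the table). Black ring light 80 mm across, underside 158 mm up; zoom body 100 (x) x 108 (y) mm, 205 to 275 mm up, a knob 14 mm out on each y side; binocular housing and slanted eyepieces above, to 390 mm; focus knobs 44 mm across at x = 110, |y| up to 70, 240 mm up.
- objective (a point): Centre of the objective's front glass, 155 mm above the table, on the microscope's vertical optical axis; axes as the stand's.
- tile: Square plaster tile with a leaf in low relief and a raised rim, 56 x 56 x 23 mm, lying on the acrylic board; to be left alone. Origin: centre of its underside.
- cornice: Stepped plaster moulding fragment, 50 x 58 x 32 mm, on the acrylic board; to be left alone. Origin: under its foot, whose centre it is; the steps hang over to +x (33 mm from the origin).
- relief_block: Buff upright block with a relief on one face, 50 x 75 x 78 mm, on the table behind the stage's loading end; to be left alone. Origin: centre of its underside.
- bowl: Terracotta bowl, 110 mm across, 45 mm high, on the table to the right; to be left alone. Origin: centre of its underside.
- spatula: Wooden modelling tool with a flat blade, 200 mm long along its x, 13 mm thick, on the table near the front left; to be left alone. Origin: underside, near its middle.
- loop_tool: Wooden modelling tool with a wire loop, 190 mm long along its x, 13 mm thick, on the table at the front right; to be left alone. Origin: underside, near its middle.
- eyepieces (a point): Midway between the ends of the two eyepieces (each 40 mm thick, 62 mm apart in y), 150 mm in front (-x) of the optical axis and 369 mm up. The tubes slant down from here to the housing. They overhang the grip when the stage is under the objective: a vertical hand does not fit there, one leaning back 30 to 40 degrees to the robot does. Axes as the stand's.
There are look-alikes about, which are no part of the job. What is shaped like the rosette but orange is not meant.

How it is judged:
On the way, in this order (a step that is already met when the one before it is completed fails the run):
1. the rosette is lowered in the fingers to the stage (its underside less than 6 mm above the plate before it is let go) (contact force between the fingers and rosette above 0.3 N and horizontal distance between rosette and stage below 0.03 m and z of rosette in the frame of stage below 0.018 m), for 0.05 s.
2. the rosette lies flower side up on the black disc of the stage, let go (horizontal distance between rosette and stage below 0.03 m and z of rosette in the frame of stage between 0.009 and 0.016 m and angle between rosette's own z axis and vertical below 0.12 rad and contact force between the fingers and rosette below 0.1 N), for 0.2 s.
3. the stage, loaded, is brought to within 30 mm of its place with the fingers on the grip (contact force between the fingers and grip above 0.3 N and horizontal distance between rosette and objective below 0.03 m and z of rosette in the frame of stage below 0.016 m), for 0.1 s.
At the end, for the whole second after the job is handed in: The rosette lies flower side up on the stage plate, at rest and let go, with its centre within 8 mm (horizontally) of the objective's axis, so that its boss is in the field of view; the stage is at rest (horizontal distance between rosette and objective below 0.008 m and z of rosette in the frame of stage between 0.009 and 0.016 m and angle between rosette's own z axis and vertical below 0.12 rad and linear speed of each of rosette, stage below 0.01 m/s); the robot touches nothing.
It fails at once if the microscope head is bumped (more than 2 N) (contact force between anything else and microscope above 2 N).
It fails at once if another cast or tool is shifted by more than 25 mm (distance of any of tile, cornice, relief_block, bowl, spatula, loop_tool from where it was at the start of the episode above 0.025 m).
It also fails if it takes over 48 s, if anything falls off the work surface, if the arm or the gripper's body presses on something with over 40 N, if the wrist force passes 120 N, or if a joint passes its speed limit or range.

## Working session

There is one attempt and no reset: what is moved stays moved. The work goes in short steps, Python scripts to look and compute and a shell command to move; the robot and the scene stay as the last step left them, time stands still between calls to the robot, and variables do not carry over. Pictures are saved under pics/ and viewed, at most 10 in all, crops included, and the job is handed in when it is done.

```bash
mkdir -p pics; ls; python3 - <<'E'
from bench import ctrl
import cv2,numpy as np
for n in("scene","top"):
    im=ctrl.get_image(n); cv2.imwrite(f"pics/{n}0.png",im[:,:,::-1]); c=ctrl.camera_info(n); print(n,{k:np.round(v,4).tolist() if k!='model' else v for k,v in c.items()} )
s=ctrl.get_state(); print(s['tcp_pos'],s['tool_rot'],s['time'])
E
```

```text
pics
scene {'mtx': [[425.868, 0.0, 324.4112], [0.0, 425.868, 197.9294], [0.0, 0.0, 1.0]], 'R': [[-0.4248, 0.9053, 0.0023], [0.7185, 0.3387, -0.6074], [-0.5507, -0.2564, -0.7944]], 't': [0.2831, -0.2075, 1.7149]}
top {'mtx': [[456.3703, 0.0, 316.4531], [0.0, 456.3703, 197.9378], [0.0, 0.0, 1.0]], 'R': [[-0.0209, -0.9998, -0.0053], [-0.9744, 0.0216, -0.2237], [0.2237, 0.0005, -0.9747]], 't': [-0.0419, 0.5802, 1.3674]}
[0.15592382 0.55302545 0.23057449] [-4.30292247e-01 -3.11176830e+00  2.46045810e-03] 0.1
```

View pics/top0.png

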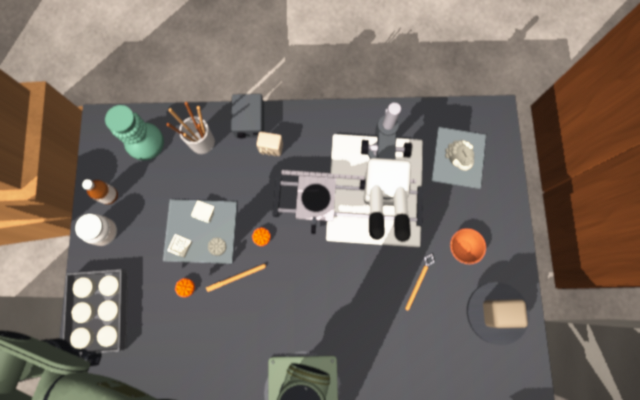

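View pics/scene0.png

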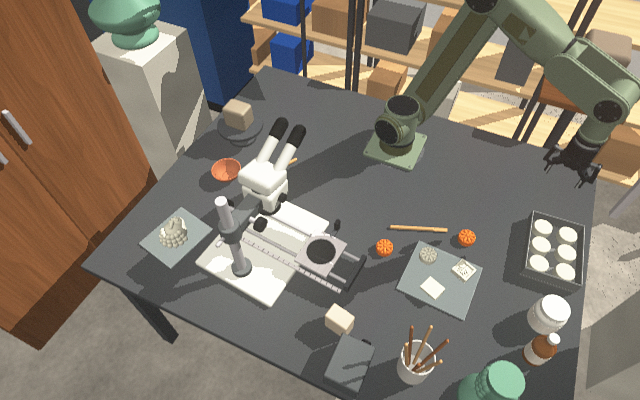

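Top view: the rosette is at about (217,246), the stage disc at (316,197), the grip near (314,227), and the orange look-alikes at (261,237) and (184,288). I'll enlarge these areas.

```bash
python3 - <<'E'
import cv2,numpy as np
t=cv2.imread("pics/top0.png");s=cv2.imread("pics/scene0.png")
a=cv2.resize(t[185:270,155:285],None,fx=6,fy=6,interpolation=cv2.INTER_CUBIC)
b=cv2.resize(t[125:255,270:430],None,fx=5,fy=4.5,interpolation=cv2.INTER_CUBIC)
cv2.imwrite("pics/c1.png",a)
cv2.imwrite("pics/c2.png",cv2.resize(t[125:250,270:430],None,fx=4.7,fy=4.7,interpolation=cv2.INTER_CUBIC))
cv2.imwrite("pics/c3.png",cv2.resize(s[190:310,230:460],None,fx=3.4,fy=3.4,interpolation=cv2.INTER_CUBIC))
E
```

```text
(no output)
```

View pics/c1.png

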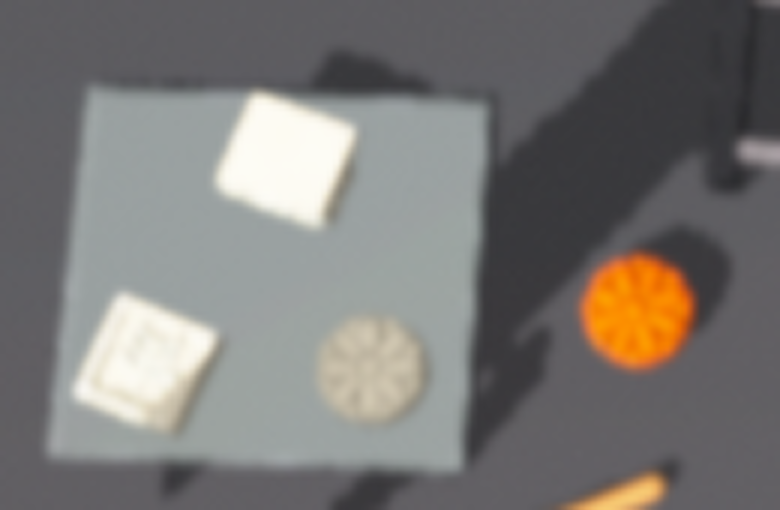

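View pics/c2.png

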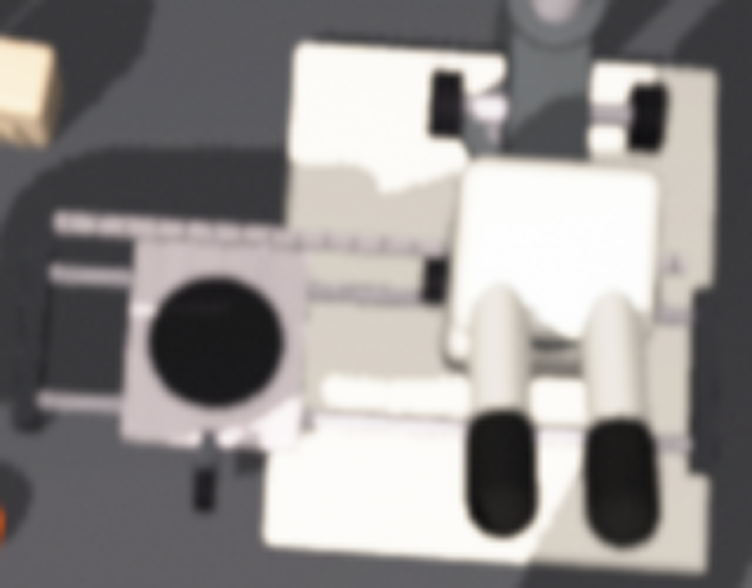

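View pics/c3.png

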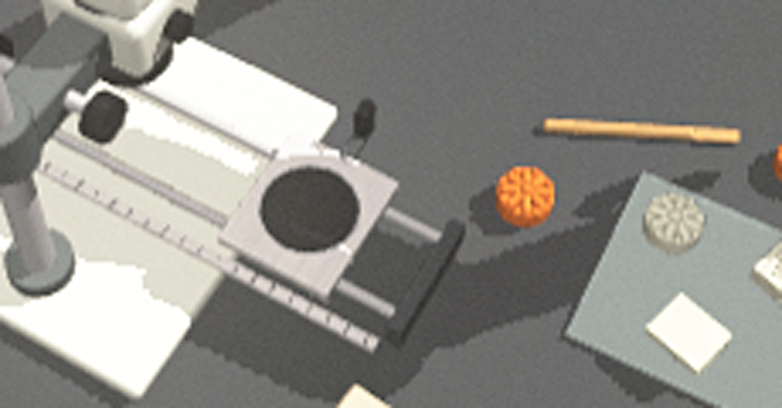

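```bash
cat > h.py <<'E'
import numpy as np
from bench import ctrl
def ray(n,u,v,z):
    c=ctrl.camera_info(n);R=np.array(c['R']);t=np.array(c['t']);C=-R.T@t
    d=R.T@np.linalg.inv(c['mtx'])@[u,v,1]; return C+d*(z-C[2])/d[2]
def px(u,v,f,o): return ((u+.5)/f-.5+o[0],(v+.5)/f-.5+o[1])
c1=lambda u,v,z:ray('top',*px(u,v,6,(155,185)),z)
c2=lambda u,v,z:ray('top',*px(u,v,4.7,(270,125)),z)
c3=lambda u,v,z:ray('scene',*px(u,v,3.4,(230,190)),z)
E
python3 - <<'E'
from h import *
np.set_printoptions(precision=4,suppress=True)
print('ros',c1(370,369,.02),c3(673,222,.020), 'top',c1(370,364,.03),c3(673,219,.03))
print('disc',c2(216,341,.042),c3(310,208,.042))
P=np.array([c2(298,44,.018),c2(717,72,.018),c2(707,570,.018),c2(264,546,.018)])[:,:2]
M=np.array([[.23,.15],[.23,-.15],[-.13,-.15],[-.13,.15]])
print(P, c3(337,105,.018),c3(140,398,.018))
A=M-M.mean(0);B=P-P.mean(0)
th=np.arctan2((A[:,0]*B[:,1]-A[:,1]*B[:,0]).sum(),(A*B).sum())
R=np.array([[np.cos(th),-np.sin(th)],[np.sin(th),np.cos(th)]])
o=P.mean(0)-R@M.mean(0);print('yaw',th,'stand',o,'res',M@R.T+o-P)
for d in(c2(216,341,.042),c3(310,208,.042)):
    print('stage in stand',R.T@(d[:2]-o))
print('grip top',c2(205,480,.078),c3(366,108,.07),'expected',[ (R@(R.T@(d[:2]-o)*[0,1]+[-.105,0])+o)])
print('orange',c1(638,310,.015),'board corner',c1(465,468,.006),c1(489,100,.006), 'tile/cornice corners',c1(220,345,.02),c1(325,225,.03))
E
```

```text
ros [0.4402 0.2665 0.02  ] [0.4395 0.2651 0.02  ] top [0.4416 0.2643 0.03  ] [0.4427 0.2641 0.03  ]
disc [ 0.5872 -0.0516  0.042 ] [ 0.5854 -0.0509  0.042 ]
[[ 0.809  -0.1145]
 [ 0.7811 -0.4115]
 [ 0.4271 -0.379 ]
 [ 0.4498 -0.081 ]] [ 0.4523 -0.0839  0.018 ] [ 0.8116 -0.1102  0.018 ]
yaw -0.08919294026606049 stand [ 0.567 -0.242] res [[ 0.0004  0.0013]
 [ 0.0016 -0.0004]
 [-0.003  -0.0009]
 [ 0.001  -0.    ]]
stage in stand [0.0032 0.1915]
stage in stand [0.0014 0.192 ]
grip top [ 0.486  -0.0425  0.078 ] [ 0.476  -0.0425  0.07  ] expected [array([ 0.4795, -0.0414])]
orange [0.4692 0.1257 0.015 ] board corner [0.3884 0.2178 0.006 ] [0.5876 0.2088 0.006 ] tile/cornice corners [0.4546 0.3463 0.02  ] [0.5161 0.2903 0.03  ]
```

The rosette is at (0.441, 0.265). The stand is at about (0.568, −0.242) with yaw −0.089, and the stage is at stand y ≈ 0.192. Before moving, I'll check the pendant's usage, because I'll need a lean later.

```bash
python3 -m pendant --help; python3 -c "
from bench import ctrl
s=ctrl.get_state();print(s['time']);print([a for a in dir(ctrl) if a[0]!='_'])"
```

```text
0.1
['Unreachable', 'camera_info', 'close_job', 'get_image', 'get_state']invalid input: not JSON, or not a number
```

```bash
python3 -m pendant '{"dp":[[0,0,0],[0,0,0]],"twist":[-0.0925,-0.0925]}' 85; python3 -m pendant '{"dp":[[-31,-26,5],[-31,-26,5],[-31,-26,5],[-31,-26,5],[-31,-26,5],[-31,-26,5],[-31,-26,5],[-31,-26,5],[-31,-26,5],[-31,-26,5]],"twist":[0,0,0,0,0,0,0,0,0,0]}'; python3 -m pendant '{"dp":[[0,0,0],[0,0,0]],"twist":[0,0]}'
cat >> h.py <<'E'
from scipy.spatial.transform import Rotation as Ro
def to(p):
    s=ctrl.get_state();R=Ro.from_rotvec(s['tool_rot']).as_matrix()
    print('tcp',np.round(s['tcp_pos'],4),'dp mm',np.round(1000*R.T@(np.array(p)-s['tcp_pos']),1),'t',s['time'])
    print('axes x,y',np.round(R[:,0],3),np.round(R[:,1],3))
E
python3 - <<'E'
from h import *
import cv2
to([.441,.2655,.08]); s=ctrl.get_state(); c=ctrl.camera_info('wrist'); print(np.round(s['joint_positions'],3))
R=Ro.from_rotvec(s['tool_rot']).as_matrix(); C=-np.array(c['R']).T@c['t']
print('cam in tool',np.round(R.T@(C-s['tcp_pos']),3), np.round(c['mtx'],1).tolist())
# project rosette estimate
X=np.array(c['R'])@[.441,.2655,.028]+c['t']; th=np.arctan2(np.hypot(*X[:2]),X[2]);f=c['mtx'][0][0];
print(np.array([c['mtx'][0][2],c['mtx'][1][2]])+f*th*X[:2]/np.hypot(*X[:2]))
cv2.imwrite('pics/w1.png',ctrl.get_image('wrist')[:,:,::-1])
E
```

```text
time: 0.27
tcp_pos: [0.156, 0.5531, 0.2308]
tool_rot: [-0.134, -3.138, 0.002]
force: [0.2, 0.9, 0.1]
gripper_width: 0.0851
gripper_force: 0.0
time: 1.1
tcp_pos: [0.4423, 0.2649, 0.1809]
tool_rot: [-0.141, -3.138, 0.0]
force: [-0.4, 1.0, 0.5]
gripper_width: 0.0849
gripper_force: 0.0
time: 1.27
tcp_pos: [0.4423, 0.265, 0.1806]
tool_rot: [-0.148, -3.137, 0.001]
force: [-0.9, 0.4, -0.1]
gripper_width: 0.0847
gripper_force: 0.0
tcp [0.4423 0.265  0.1806] dp mm [  1.2   0.4 100.6] t 1.2667
axes x,y [-0.996  0.094  0.001] [ 0.094  0.996 -0.001]
[ 0.517  0.267  1.776  0.     1.1   -0.959]
cam in tool [ 0.074 -0.001 -0.143] [[309.7, 0.0, 315.9], [0.0, 309.7, 203.5], [0.0, 0.0, 1.0]]
[317.86518848 186.41150056]
```

View pics/w1.png

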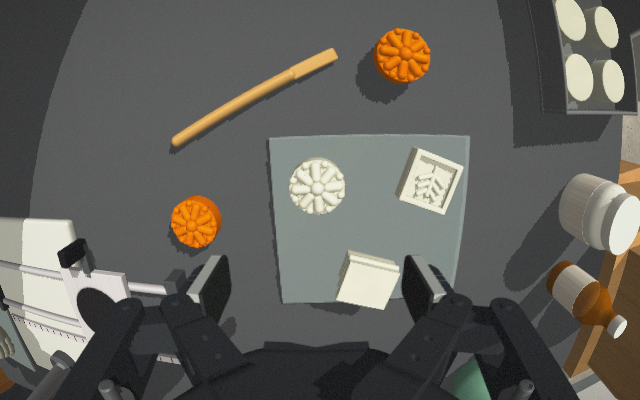

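The wrist view shows the rosette's boss at about (317,187). The estimate predicted (318,186), so the position is confirmed and I'll descend.

```bash
python3 -m pendant '{"dp":[[0.6,0.2,25],[0.6,0.2,25],[0,0,25],[0,0,25],[0,0,25],[0,0,20],[0,0,12],[0,0,9],[0,0,6],[0,0,3]],"twist":[0,0,0,0,0,0,0,0,0,0]}'; python3 -m pendant '{"dp":[[0,0,0],[0,0,0],[0,0,0],[0,0,0],[0,0,0],[0,0,0]],"twist":[0,0,0,0,0,0]}' 45 30;  python3 -m pendant '{"dp":[[0,0,0],[0,0,0],[0,0,0]],"twist":[0,0,0]}'
```

```text
time: 2.15
tcp_pos: [0.4397, 0.268, 0.006]
tool_rot: [-0.139, -3.138, 0.0]
force: [-0.0, 0.4, 0.0]
gripper_width: 0.0851
gripper_force: 0.0
time: 2.65
tcp_pos: [0.4409, 0.2676, 0.0073]
tool_rot: [0.141, 3.137, 0.002]
force: [-0.7, 0.3, 6.4]
gripper_width: 0.055
gripper_force: 32.2
time: 2.9
tcp_pos: [0.4409, 0.2677, 0.0073]
tool_rot: [0.141, 3.137, 0.002]
force: [-1.6, 1.0, 6.2]
gripper_width: 0.0551
gripper_force: 32.2
```

```bash
python3 -m pendant '{"dp":[[0,0,-4],[0,0,-8],[0,0,-15],[0,0,-15],[0,0,-15],[0,0,-15],[0,0,-15],[0,0,-10],[0,0,-3],[0,0,0]],"twist":[0,0,0,0,0,0,0,0,0,0]}';python3 -m pendant '{"dp":[[-8,-15,0],[-17,-30,0],[-20,-35,0],[-20,-37,0],[-20,-37,0],[-20,-37,0],[-20,-37,0],[-20,-35,0],[-17,-31,0],[-9,-18,0]],"twist":[0,0,0,0,0,0,0,0,0,0]}';python3 -m pendant '{"dp":[[0,0,0],[0,0,0],[0,0,0]],"twist":[0,0,0]}'
python3 - <<'E'
from h import *
import cv2
to([.5854,-.0612,.060]); c=ctrl.camera_info('wrist')
for P in([.5863,-.0512,.042],[.567,-.242,.018],[.4795,-.0414,.08]):
    X=np.array(c['R'])@P+c['t']; th=np.arctan2(np.hypot(*X[:2]),X[2]);f=c['mtx'][0][0]
    print(np.round(np.array([c['mtx'][0][2],c['mtx'][1][2]])+f*th*X[:2]/np.hypot(*X[:2])))
cv2.imwrite('pics/w2.png',ctrl.get_image('wrist')[:,:,::-1])
E
```

```text
time: 3.73
tcp_pos: [0.4407, 0.2673, 0.1072]
tool_rot: [0.141, 3.137, 0.002]
force: [-0.2, -0.3, -0.9]
gripper_width: 0.0546
gripper_force: 32.0
time: 4.57
tcp_pos: [0.5829, -0.0611, 0.105]
tool_rot: [-0.145, -3.138, 0.001]
force: [0.3, 0.2, -0.2]
gripper_width: 0.0547
gripper_force: 32.0
time: 4.82
tcp_pos: [0.581, -0.0568, 0.1053]
tool_rot: [-0.141, -3.136, -0.001]
force: [0.7, 0.5, -0.8]
gripper_width: 0.0548
gripper_force: 32.0
tcp [ 0.581  -0.0568  0.1053] dp mm [-4.9 -4.  45.3] t 4.8167
axes x,y [-0.996  0.09   0.003] [0.09  0.996 0.001]
[326. 225.]
[114. 210.]
[330.  60.]
```

View pics/w2.png

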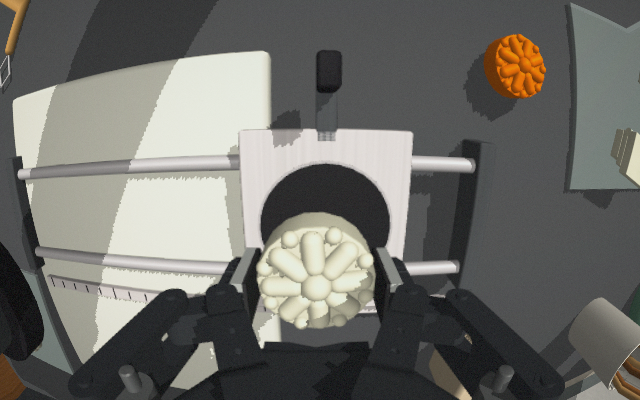

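The held rosette is level. The disc centre is at about (326,224), against a prediction of (326,225), and the grip top is at about (329,62), so both match. I'll lower the rosette now.

```bash
python3 -m pendant '{"dp":[[-1,-1,5],[-1,-1,10],[-1,-1,10],[-1,-1,10],[-1,0,6],[0,0,4],[0,0,3],[0,0,3],[0,0,2],[0,0,2]],"twist":[0,0,0,0,0,0,0,0,0,0]}';python3 -m pendant '{"dp":[[0,0,2],[0,0,1.5],[0,0,1],[0,0,0],[0,0,0]],"twist":[0,0,0,0,0]}'
```

```text
time: 5.7
tcp_pos: [0.5868, -0.0619, 0.0513]
tool_rot: [0.141, 3.138, 0.0]
force: [-0.2, -0.4, -0.0]
gripper_width: 0.055
gripper_force: 32.0
time: 6.12
tcp_pos: [0.5867, -0.0619, 0.0468]
tool_rot: [0.141, 3.138, 0.0]
force: [-0.6, 0.3, -1.1]
gripper_width: 0.0549
gripper_force: 32.0
```

Next I'll lower in small steps until contact, then open.

```bash
python3 -m pendant '{"dp":[[0,0,1],[0,0,1],[0,0,0],[0,0,0]],"twist":[0,0,0,0]}';python3 -m pendant '{"dp":[[0,0,1],[0,0,0],[0,0,0]],"twist":[0,0,0]}'
```

```text
time: 6.45
tcp_pos: [0.5866, -0.0618, 0.0447]
tool_rot: [-0.141, -3.138, -0.0]
force: [-0.1, -0.4, -0.9]
gripper_width: 0.0549
gripper_force: 32.0
time: 6.7
tcp_pos: [0.5866, -0.0618, 0.0437]
tool_rot: [-0.141, -3.138, -0.0]
force: [-0.0, 0.5, -0.7]
gripper_width: 0.0547
gripper_force: 32.0
```

```bash
python3 -m pendant '{"dp":[[0,0,0.5],[0,0,0],[0,0,0]],"twist":[0,0,0]}'; python3 -m pendant '{"dp":[[0,0,0],[0,0,0],[0,0,0]],"twist":[0,0,0]}' 62 ; python3 -m pendant '{"dp":[[0,0,0],[0,0,0],[0,0,0],[0,0,0],[0,0,-4],[0,0,-8],[0,0,-15],[0,0,-20],[0,0,-25],[0,0,-25]],"twist":[0,0,0,0,0,0,0,0,0,0]}' 85
```

```text
time: 6.95
tcp_pos: [0.5867, -0.0619, 0.0434]
tool_rot: [0.141, 3.138, 0.0]
force: [0.5, 0.1, 0.7]
gripper_width: 0.0549
gripper_force: 32.1
time: 7.2
tcp_pos: [0.5867, -0.0619, 0.0433]
tool_rot: [0.141, 3.138, 0.0]
force: [0.3, -0.3, -0.5]
gripper_width: 0.0619
gripper_force: 0.0
time: 8.03
tcp_pos: [0.5864, -0.0618, 0.1418]
tool_rot: [-0.141, -3.138, -0.0]
force: [0.5, 0.5, 1.0]
gripper_width: 0.0848
gripper_force: 0.0
```

```bash
python3 -m pendant '{"dp":[[5,5,0],[9,8,0],[13,10,0],[14,11,0],[15,11,0],[15,11,0],[14,11,0],[12,9,0],[9,7,0],[6,4,0]],"twist":[0,0,0,0,0,0,0,0,0,0]}';python3 -m pendant '{"dp":[[0,0,5],[0,0,15],[0,0,15],[0,0,15],[0,0,15],[0,0,15],[0,0,12],[0,0,8],[0,0,4],[0,0,2]],"twist":[0,0,0,0,0,0,0,0,0,0]}'
python3 - <<'E'
from h import *
import cv2
to([.483,.0344,.035]); c=ctrl.camera_info('wrist')
w=ctrl.get_image('wrist');cv2.imwrite('pics/w3.png',w[:,:,::-1])
t=ctrl.get_image('scene');cv2.imwrite('pics/s3.png',t[:,:,::-1])
a=cv2.resize(t[100:300,190:470],(560,400),interpolation=cv2.INTER_CUBIC)
cv2.imwrite('pics/m3.png',np.vstack([cv2.resize(w[:250],(560,219)),a])[:600,:,::-1])
E
```

```text
time: 8.87
tcp_pos: [0.4813, 0.0358, 0.1399]
tool_rot: [-0.139, -3.137, -0.0]
force: [0.1, -0.4, -0.7]
gripper_width: 0.0853
gripper_force: 0.0
time: 9.7
tcp_pos: [0.483, 0.0346, 0.0336]
tool_rot: [-0.141, -3.138, 0.0]
force: [-0.1, -1.4, 0.0]
gripper_width: 0.0853
gripper_force: 0.0
tcp [0.483  0.0346 0.0336] dp mm [-0.  -0.2 -1.4] t 9.7
axes x,y [-0.996  0.09   0.001] [ 0.09   0.996 -0.   ]
```

View pics/m3.png

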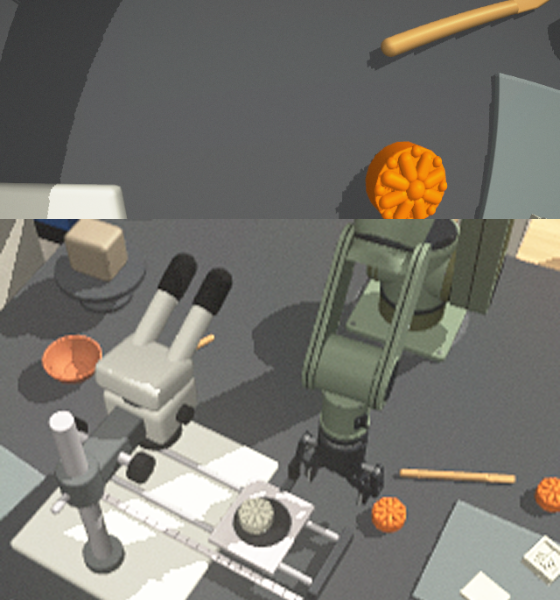

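The wrist stands level with the eyepieces when vertical, so a lean would help. I have time to spare, so I'll test at the arm's reach limit, over free space, whether the out-of-reach handling gives one.

```bash
python3 -m pendant '{"dp":[[0,0,-10],[0,0,-20],[0,0,-25],[0,0,-25],[0,0,-25],[0,0,-25],[0,0,-25],[0,0,-20],[0,0,-15],[0,0,-10]],"twist":[0,0,0,0,0,0,0,0,0,0]}';python3 -m pendant '{"dp":[[-20,0,0],[-35,0,0],[-40,0,0],[-40,0,0],[-40,0,0],[-40,0,0],[-40,0,0],[-40,0,0],[-40,0,0],[-40,0,0]],"twist":[0,0,0,0,0,0,0,0,0,0]}';python3 -m pendant '{"dp":[[-40,0,0],[-40,0,0],[-40,0,0],[-40,0,0]],"twist":[0,0,0,0]}'
python3 - <<'E'
from h import *
s=ctrl.get_state();R=Ro.from_rotvec(s['tool_rot']).as_matrix();print(R.round(3),np.round(s['joint_positions'],3))
E
```

```text
time: 10.63
tcp_pos: [0.4837, 0.0348, 0.2371]
tool_rot: [0.141, 3.134, 0.001]
force: [0.1, -0.4, -0.8]
gripper_width: 0.085
gripper_force: 0.0
time: 11.47
tcp_pos: [0.8565, 0.0011, 0.2344]
tool_rot: [0.141, 3.138, 0.0]
force: [1.3, 0.3, 0.8]
gripper_width: 0.0849
gripper_force: 0.0
time: 11.8
tcp_pos: [0.9367, -0.0107, 0.2018]
tool_rot: [0.139, 3.102, 0.002]
force: [0.9, 1.0, -0.7]
gripper_width: 0.0848
gripper_force: 0.0
[[-0.995  0.09   0.037]
 [ 0.09   0.996 -0.   ]
 [-0.036  0.003 -0.999]] [-2.400e-02  1.065e+00  2.200e-01  1.000e-03  1.819e+00 -1.505e+00]
```

It does lean: the tool tilts the right way once past reach. I'll continue.

```bash
python3 -m pendant '{"dp":[[-40,0,-15],[-40,0,-15],[-40,0,-15],[-40,0,-15],[-40,0,-15],[-40,0,-15]],"twist":[0,0,0,0,0,0]}'
python3 - <<'E'
from h import *
s=ctrl.get_state();R=Ro.from_rotvec(s['tool_rot']).as_matrix();print(R.round(3),np.round(s['joint_positions'],3))
E
```

```text
time: 12.3
tcp_pos: [0.9768, -0.0277, 0.2485]
tool_rot: [0.131, 2.921, 0.008]
force: [-0.3, -1.4, 0.1]
gripper_width: 0.085
gripper_force: 0.0
[[-0.972  0.088  0.216]
 [ 0.089  0.996 -0.004]
 [-0.216  0.015 -0.976]] [-0.042  1.025  0.214  0.005  1.685 -1.521]
```

```bash
python3 -m pendant '{"dp":[[-40,4,-10],[-40,4,-10],[-40,4,-10],[-40,4,-10],[-40,4,-10],[-40,4,-10],[-40,4,-10]],"twist":[0,0,0,0,0,0,0]}'
python3 - <<'E'
from h import *
s=ctrl.get_state();R=Ro.from_rotvec(s['tool_rot']).as_matrix();print(R.round(3),np.round(s['joint_positions'],3))
E
```

```text
time: 12.88
tcp_pos: [1.0202, -0.0189, 0.295]
tool_rot: [0.123, 2.734, 0.014]
force: [-0.7, 0.2, 0.7]
gripper_width: 0.0849
gripper_force: 0.0
[[-0.915  0.084  0.394]
 [ 0.088  0.996 -0.008]
 [-0.393  0.027 -0.919]] [-0.031  0.994  0.215  0.004  1.528 -1.512]
```

```bash
python3 -m pendant '{"dp":[[-40,3,-8],[-40,3,-8],[-40,3,-8],[-40,3,-8],[-40,3,-8],[-40,3,-8],[-40,3,-8],[-40,3,-8]],"twist":[0,0,0,0,0,0,0,0]}'
python3 - <<'E'
from h import *
s=ctrl.get_state();R=Ro.from_rotvec(s['tool_rot']).as_matrix();print(R.round(3),np.round(s['joint_positions'],3))
print(np.linalg.norm(R[2,:2]))
E
```

```text
time: 13.55
tcp_pos: [1.0488, -0.0188, 0.3846]
tool_rot: [0.113, 2.52, 0.02]
force: [0.5, -1.3, -0.3]
gripper_width: 0.0848
gripper_force: 0.0
[[-0.811  0.077  0.58 ]
 [ 0.086  0.996 -0.011]
 [-0.579  0.041 -0.815]] [-0.031  0.929  0.215  0.007  1.378 -1.511]
0.5799822119862938
```

The lean is now 35°, in the right direction. I'll work out the move to the pre-grasp point by the grip.

```bash
python3 - <<'E'
from h import *
to([.434,-.0406,.1335])
E
```

```text
tcp [ 1.0488 -0.0188  0.3846] dp mm [ 642.   -79.2 -151.7] t 13.55
axes x,y [-0.811  0.086 -0.579] [0.077 0.996 0.041]
```

```bash
python3 -m pendant '{"dp":[[15,-2,-4],[25,-3,-6],[34,-4,-8],[34,-4,-8],[34,-4,-8],[34,-4,-8],[34,-4,-8],[34,-4,-8],[34,-4,-8],[34,-4,-8]],"twist":[0,0,0,0,0,0,0,0,0,0]}'; python3 - <<'E'
from h import *
to([.434,-.0406,.1335])
E
```

```text
time: 14.38
tcp_pos: [0.752, -0.0278, 0.2648]
tool_rot: [0.113, 2.52, 0.02]
force: [-0.3, -0.0, 0.2]
gripper_width: 0.0852
gripper_force: 0.0
tcp [ 0.752  -0.0278  0.2648] dp mm [332.8 -42.5 -77.3] t 14.3833
axes x,y [-0.811  0.086 -0.579] [0.077 0.996 0.041]
```

```bash
python3 -m pendant '{"dp":[[38,-5,-9],[38,-5,-9],[38,-5,-9],[38,-5,-9],[38,-5,-9],[38,-5,-9],[38,-5,-9],[33,-4,-7],[22,-3,-5],[10,-1,-2]],"twist":[0,0,0,0,0,0,0,0,0,0]}';python3 -m pendant '{"dp":[[0,0,0],[0,0,0]],"twist":[0,0]}' 50; python3 - <<'E'
from h import *
import cv2
to([.492,-.0417,.052]);c=ctrl.camera_info('wrist')
for P in([.4817,-.0419,.08],[.4817,-.0419,.04],[.5863,-.0512,.042]):
    X=np.array(c['R'])@P+c['t']; th=np.arctan2(np.hypot(*X[:2]),X[2]);f=c['mtx'][0][0]
    print(np.round(np.array([c['mtx'][0][2],c['mtx'][1][2]])+f*th*X[:2]/np.hypot(*X[:2])))
w=ctrl.get_image('wrist');cv2.imwrite('pics/w4.png',w[:,:,::-1])
E
```

```text
time: 15.22
tcp_pos: [0.4397, -0.0407, 0.1361]
tool_rot: [0.114, 2.524, 0.021]
force: [-0.1, 0.1, 0.1]
gripper_width: 0.0851
gripper_force: 0.0
time: 15.38
tcp_pos: [0.4435, -0.0412, 0.1379]
tool_rot: [0.114, 2.52, 0.021]
force: [-0.0, 0.9, -0.1]
gripper_width: 0.0636
gripper_force: 0.0
tcp [ 0.4435 -0.0412  0.1379] dp mm [10.3 -0.3 98.1] t 15.3833
axes x,y [-0.811  0.086 -0.579] [0.077 0.996 0.041]
[317. 212.]
[315. 172.]
[314. 241.]
```

View pics/w4.png

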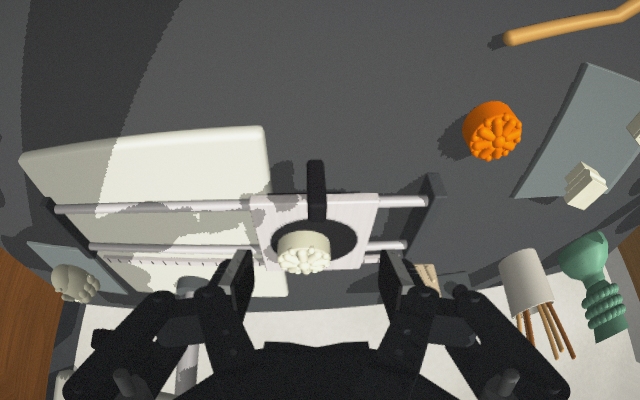

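The wrist view shows the grip tab at (316,162–215), which matches the prediction. The rosette lies flower side up on the disc at (303,252). I'll approach and pinch.

```bash
python3 -m pendant '{"dp":[[4,0,5],[4,0,12],[2,0,15],[0,0,15],[0,0,15],[0,0,14],[0,0,10],[0,0,7],[0,0,4],[0,0,1]],"twist":[0,0,0,0,0,0,0,0,0,0]}' 45;python3 -m pendant '{"dp":[[0,0,0],[0,0,0]],"twist":[0,0]}'; python3 -m pendant '{"dp":[[0,0,0],[0,0,0],[0,0,0],[0,0,0],[0,0,0],[0,0,0]],"twist":[0,0,0,0,0,0]}' 5 25; python3 - <<'E'
from h import *
to([.492,-.0417,.052])
E
```

```text
time: 16.27
tcp_pos: [0.4956, -0.0348, 0.0902]
tool_rot: [0.123, 2.577, 0.004]
force: [0.3, -0.2, -0.1]
gripper_width: 0.0451
gripper_force: 0.0
time: 16.43
tcp_pos: [0.4948, -0.0347, 0.0905]
tool_rot: [0.124, 2.577, 0.004]
force: [-0.1, -0.4, -0.2]
gripper_width: 0.045
gripper_force: 0.0
time: 16.93
tcp_pos: [0.495, -0.0347, 0.0905]
tool_rot: [0.123, 2.577, 0.004]
force: [-0.2, -0.4, 0.2]
gripper_width: 0.0054
gripper_force: 0.0
tcp [ 0.495  -0.0347  0.0905] dp mm [22.4 -8.4 31.1] t 16.9333
axes x,y [-0.842  0.089 -0.532] [0.087 0.996 0.029]
```

```bash
python3 - <<'E'
from h import *
s=ctrl.get_state(); print(np.round(s['joint_positions'],3))
E
```

```text
[-0.12   0.197  2.356  0.975  0.05  -2.557]
```

```bash
cat > fk.py <<'E'
import numpy as np
from scipy.optimize import least_squares
D=[(.32,1.565,1.257,.5746,.2306),(.267,1.776,1.1,.5156,.1806),(1.065,.22,1.819,.9367,.2018),(1.025,.214,1.685,.9772,.2485),(.994,.215,1.528,1.0204,.295),(.929,.215,1.378,1.0490,.3846)]
def rows(a,b,c):
    s,k=np.sin,np.cos; b=a+b;c=b+c
    return [[1,0,s(a),s(b),s(c),k(b)],[0,1,k(a),k(b),k(c),-s(b)]]
A=np.vstack([rows(*d[:3]) for d in D]);y=np.ravel([d[3:] for d in D])
p=np.linalg.lstsq(A,y,rcond=1e-4)[0]
def ik(r,z,lean):
    c=np.pi-lean
    def f(q): return np.array(rows(q[0],q[1],c-q.sum()))@p-[r,z]
    q=least_squares(f,[.3,2.0]).x; return [*q,c-q.sum()],np.abs(f(q)).max()
E
python3 - <<'E'
from fk import *
print(p.round(4),np.abs(A@p-y).max(),np.linalg.svd(A)[1].round(3))
for r,z in((.5,.055),(.53,.055),(.53,.065)):
  for l in(0,.3,.4,.45,.5,.55,.6): print(r,z,l,np.round(ik(r,z,l)[0],3),'wrist z',round(z+p[4]*np.cos(l),3))
E
```

```text
[1.000e-04 1.407e-01 5.916e-01 4.169e-01 3.186e-01 2.540e-02] 0.0007269453756221234 [4.475 3.76  1.165 0.612 0.315 0.077]
0.5 0.055 0 [0.39  1.972 0.78 ] wrist z 0.374
0.5 0.055 0.3 [0.297 2.193 0.351] wrist z 0.359
0.5 0.055 0.4 [0.282 2.269 0.19 ] wrist z 0.348
0.5 0.055 0.45 [0.279 2.307 0.106] wrist z 0.342
0.5 0.055 0.5 [0.279 2.345 0.018] wrist z 0.335
0.5 0.055 0.55 [ 0.283  2.383 -0.074] wrist z 0.327
0.5 0.055 0.6 [ 0.291  2.421 -0.17 ] wrist z 0.318
0.53 0.055 0 [0.427 1.903 0.811] wrist z 0.374
0.53 0.055 0.3 [0.334 2.129 0.379] wrist z 0.359
0.53 0.055 0.4 [0.317 2.205 0.219] wrist z 0.348
0.53 0.055 0.45 [0.313 2.243 0.135] wrist z 0.342
0.53 0.055 0.5 [0.312 2.282 0.048] wrist z 0.335
0.53 0.055 0.55 [ 0.314  2.32  -0.043] wrist z 0.327
0.53 0.055 0.6 [ 0.32   2.358 -0.137] wrist z 0.318
0.53 0.065 0 [0.414 1.893 0.835] wrist z 0.384
0.53 0.065 0.3 [0.317 2.118 0.407] wrist z 0.369
0.53 0.065 0.4 [0.299 2.194 0.248] wrist z 0.358
0.53 0.065 0.45 [0.294 2.232 0.165] wrist z 0.352
0.53 0.065 0.5 [0.292 2.27  0.079] wrist z 0.345
0.53 0.065 0.55 [ 0.293  2.309 -0.01 ] wrist z 0.337
0.53 0.065 0.6 [ 0.297  2.347 -0.102] wrist z 0.328
```

```bash
cat > full.py <<'E'
from fk import *
from scipy.spatial.transform import Rotation as Ro
a,h,L1,L2,d,e=p
LO=np.array([-3.11,-.84,.21,-1.34,.05,-2.56]);HI=np.array([3.11,2.01,2.61,4.49,2.63,2.56])
def fk(q,s4=1,s6=1,off=0):
    z1=Ro.from_euler('z',q[0]);A1=z1*Ro.from_euler('y',q[1]);A2=z1*Ro.from_euler('y',q[1]+q[2])
    T=A2*Ro.from_euler('z',s4*q[3])*Ro.from_euler('y',q[4])*Ro.from_euler('z',s6*q[5]+off)
    P=z1.apply([a,0,h])+A1.apply([0,0,L1])+A2.apply([e,0,L2])+T.apply([0,0,d]); return P,T
S=dict(s4=1,s6=1,off=0)
def ik6(P,T,q0,w=.3):
    f=lambda q:(lambda X:np.r_[X[0]-P,w*(X[1]*T.inv()).as_rotvec()])(fk(q,**S))
    r=least_squares(f,np.clip(q0,LO+1e-3,HI-1e-3),bounds=(LO,HI),xtol=1e-12,ftol=1e-12); return r.x,np.abs(r.fun).max()
E
python3 - <<'E'
from full import *
import full
from bench import ctrl
s=ctrl.get_state();q=np.array(s['joint_positions']);T=Ro.from_rotvec(s['tool_rot'])
best=[]
for s4 in(1,-1):
  for s6 in(1,-1):
    for off in np.arange(4)*np.pi/2:
      P,X=fk(q,s4,s6,off);best.append((np.linalg.norm((X*T.inv()).as_rotvec()),np.linalg.norm(P-s['tcp_pos']),s4,s6,off))
best.sort();print(best[:2])
S.update(s4=best[0][2],s6=best[0][3],off=best[0][4])
th=-.0892;Rs=Ro.from_euler('z',th).as_matrix();o=np.array([.568,-.242,0])
for yaw in(-.02,-.09,-.2):
 for lean in(.45,.5,.55,.6):
  for z in (.06,):
   T=Ro.from_euler('z',yaw)*Ro.from_euler('y',np.pi-lean)*Ro.from_euler('z',np.pi/2*0)
   # tool x toward robot: build axes
   zt=np.array([np.sin(lean)*np.cos(yaw),np.sin(lean)*np.sin(yaw),-np.cos(lean)]);yt=np.array([-np.sin(yaw),np.cos(yaw),0]);M=np.c_[np.cross(yt,zt),yt,zt];T=Ro.from_matrix(M)
   out=[];q0=np.array([-.1,.25,2.2,.3,.2,-1.5])
   for Y in(.192,.13,.07,.01):
    g=o+Rs@[-.105,Y,0];P=g+zt*[1,1,0]*.019+[0,0,z]
    q1,r=min((ik6(P,T,np.r_[q0[:3],j4,.2,j6]) for j4,j6 in((0,-1.5),(1,-2.4),(-1,-.6),(3.1,1.5),(2,2.5))),key=lambda t:t[1])
    out.append((round(r*1000,1),*q1[3:].round(2)))
   print(yaw,lean,out)
E
```

```text
[(np.float64(4.3545743675555245e-16), np.float64(0.011489008948674563), 1, 1, np.float64(1.5707963267948966)), (np.float64(0.08617561069257514), np.float64(0.0378528937509379), -1, -1, np.float64(4.71238898038469))]
-0.02 0.45 [(np.float64(0.0), np.float64(0.33), np.float64(0.12), np.float64(-1.98)), (np.float64(0.0), np.float64(0.71), np.float64(0.18), np.float64(-2.51)), (np.float64(6.5), np.float64(0.64), np.float64(0.25), np.float64(-2.56)), (np.float64(14.4), np.float64(0.55), np.float64(0.33), np.float64(-2.56))]
-0.02 0.5 [(np.float64(0.6), np.float64(0.91), np.float64(0.05), np.float64(-2.56)), (np.float64(7.8), np.float64(0.77), np.float64(0.14), np.float64(-2.56)), (np.float64(14.3), np.float64(1.77), np.float64(0.2), np.float64(2.56)), (np.float64(18.4), np.float64(1.63), np.float64(0.27), np.float64(2.56))]
-0.02 0.55 [(np.float64(0.0), np.float64(2.45), np.float64(0.08), np.float64(2.18)), (np.float64(1.4), np.float64(1.91), np.float64(0.15), np.float64(2.56)), (np.float64(5.6), np.float64(1.76), np.float64(0.23), np.float64(2.56)), (np.float64(9.7), np.float64(1.63), np
[... 2077 characters left out ...]
), np.float64(-2.56)), (np.float64(9.5), np.float64(0.72), np.float64(0.19), np.float64(-2.56))]
-0.2 0.55 [(np.float64(0.0), np.float64(4.14), np.float64(0.1), np.float64(0.71)), (np.float64(0.0), np.float64(2.97), np.float64(0.06), np.float64(1.73)), (np.float64(0.5), np.float64(1.98), np.float64(0.11), np.float64(2.56)), (np.float64(5.4), np.float64(1.85), np.float64(0.18), np.float64(2.56))]
-0.2 0.6 [(np.float64(0.0), np.float64(3.73), np.float64(0.18), np.float64(1.14)), (np.float64(0.0), np.float64(3.06), np.float64(0.16), np.float64(1.63)), (np.float64(0.0), np.float64(2.42), np.float64(0.17), np.float64(2.11)), (np.float64(0.0), np.float64(1.96), np.float64(0.22), np.float64(2.44))]
```

At the steeper lean, joint 6 hits its range. A half turn of the hand gives the same grasp and frees it. I'll back off and twist.

```bash
python3 -m pendant '{"dp":[[0,0,-15],[0,0,-25],[0,0,-25],[0,0,-20],[0,0,-10]],"twist":[0,0,0,0,0]}' 45
python3 -m pendant '{"dp":[[0,0,0],[0,0,0],[0,0,0],[0,0,0],[0,0,0],[0,0,0],[0,0,0],[0,0,0],[0,0,0],[0,0,0]],"twist":[0.12,0.12,0.12,0.12,0.12,0.12,0.12,0.12,0.12,0.12]}'
python3 -m pendant '{"dp":[[0,0,0],[0,0,0],[0,0,0],[0,0,0],[0,0,0],[0,0,0],[0,0,0],[0,0,0],[0,0,0],[0,0,0]],"twist":[0.12,0.12,0.12,0.12,0.12,0.12,0.12,0.12,0.12,0.12]}'
python3 - <<'E'
from h import *
s=ctrl.get_state(); print(np.round(s['joint_positions'],3),np.round(s['tcp_pos'],3)); R=Ro.from_rotvec(s['tool_rot']).as_matrix(); print(R.round(3))
E
```

```text
time: 17.35
tcp_pos: [0.4605, -0.0302, 0.149]
tool_rot: [0.117, 2.571, 0.018]
force: [-0.1, -0.5, -0.7]
gripper_width: 0.0452
gripper_force: 0.0
time: 18.18
tcp_pos: [0.4609, -0.03, 0.1476]
tool_rot: [1.6, 2.11, 0.453]
force: [0.3, -0.3, -0.2]
gripper_width: 0.0452
gripper_force: 0.0
time: 19.02
tcp_pos: [0.4609, -0.03, 0.1476]
tool_rot: [2.703, 0.901, 0.781]
force: [0.5, 1.0, -0.2]
gripper_width: 0.0455
gripper_force: 0.0
[-0.131  0.03   2.337  0.277  0.22   0.543] [ 0.461 -0.03   0.148]
[[ 0.677  0.504  0.536]
 [ 0.603 -0.798 -0.011]
 [ 0.422  0.33  -0.844]]
```

```bash
python3 -m pendant '{"dp":[[0,0,0],[0,0,0],[0,0,0],[0,0,0],[0,0,0],[0,0,0],[0,0,0]],"twist":[0.12,0.12,0.12,0.12,0.12,0.12,0.02]}'
python3 - <<'E'
from h import *
s=ctrl.get_state(); print(np.round(s['joint_positions'],3)); R=Ro.from_rotvec(s['tool_rot']).as_matrix(); print(R.round(3))
zt=R[:,2]; T=np.array([.481,-.0417,.068])+.019*zt
to(T-.05*zt); to(T)
E
```

```text
time: 19.6
tcp_pos: [0.461, -0.0301, 0.1476]
tool_rot: [-2.999, 0.139, -0.873]
force: [-0.3, -0.5, -0.1]
gripper_width: 0.045
gripper_force: 0.0
[-0.131  0.03   2.337  0.277  0.219  1.28 ]
[[ 0.84  -0.081  0.536]
 [-0.09  -0.996 -0.011]
 [ 0.535 -0.039 -0.844]]
tcp [ 0.461  -0.0301  0.1476] dp mm [-24.7  13.1  47. ] t 19.6
axes x,y [ 0.84  -0.09   0.535] [-0.081 -0.996 -0.039]
tcp [ 0.461  -0.0301  0.1476] dp mm [-24.7  13.1  97. ] t 19.6
axes x,y [ 0.84  -0.09   0.535] [-0.081 -0.996 -0.039]
```

```bash
python3 -m pendant '{"dp":[[-4,2,5],[-4,2,7],[-4,2,8],[-4,2,8],[-4,2,8],[-3,2,6],[-2,1,5],[0,0,0]],"twist":[0,0,0,0,0,0,0,0]}'
python3 - <<'E'
from h import *
s=ctrl.get_state(); print(np.round(s['joint_positions'],3)); R=Ro.from_rotvec(s['tool_rot']).as_matrix(); print(R.round(3))
zt=R[:,2]; T=np.array([.481,-.0417,.068])+.019*zt
to(T)
E
```

```text
time: 20.27
tcp_pos: [0.4638, -0.0401, 0.0973]
tool_rot: [-2.999, 0.135, -0.872]
force: [-0.4, 0.6, 0.3]
gripper_width: 0.0449
gripper_force: 0.0
[-0.165  0.142  2.408  1.191  0.085  0.329]
[[ 0.841 -0.078  0.536]
 [-0.087 -0.996 -0.009]
 [ 0.534 -0.039 -0.844]]
tcp [ 0.4638 -0.0401  0.0973] dp mm [-1.   1.4 53. ] t 20.2667
axes x,y [ 0.841 -0.087  0.534] [-0.078 -0.996 -0.039]
```

It's flipping smoothly (joint 4 at 1.19, joint 6 well inside its range). I'll advance onto the grip.

```bash
python3 -m pendant '{"dp":[[-1,1,5],[0,0,7],[0,0,8],[0,0,8],[0,0,8],[0,0,7],[0,0,5],[0,0,3],[0,0,1],[0,0,0]],"twist":[0,0,0,0,0,0,0,0,0,0]}'
python3 - <<'E'
from h import *
s=ctrl.get_state(); print(np.round(s['joint_positions'],3)); R=Ro.from_rotvec(s['tool_rot']).as_matrix(); print(R.round(3))
zt=R[:,2]; T=np.array([.481,-.0417,.068])+.019*zt
to(T)
E
```

```text
time: 21.1
tcp_pos: [0.4866, -0.0402, 0.0615]
tool_rot: [-2.996, 0.132, -0.873]
force: [0.1, 0.1, -0.4]
gripper_width: 0.045
gripper_force: 0.0
[-0.157  0.257  2.412  2.425  0.118 -0.904]
[[ 0.84  -0.076  0.537]
 [-0.086 -0.996 -0.006]
 [ 0.536 -0.041 -0.843]]
tcp [ 0.4866 -0.0402  0.0615] dp mm [-1.1  1.6 10.5] t 21.1
axes x,y [ 0.84  -0.086  0.536] [-0.076 -0.996 -0.041]
```

```bash
python3 -m pendant '{"dp":[[-1,1,4],[0,0.6,4],[0,0,2],[0,0,0]],"twist":[0,0,0,0]}'; python3 -m pendant '{"dp":[[0,0,0],[0,0,0],[0,0,0],[0,0,0],[0,0,0],[0,0,0]],"twist":[0,0,0,0,0,0]}' 5 25
python3 - <<'E'
from h import *
s=ctrl.get_state(); print(np.round(s['joint_positions'],3),s['force'])
t=s['tcp_pos']; to(t+np.array([-.0161,-.1803,0]))
E
```

```text
time: 21.43
tcp_pos: [0.491, -0.0419, 0.0525]
tool_rot: [-2.996, 0.133, -0.874]
force: [-0.3, -0.4, -0.1]
gripper_width: 0.0448
gripper_force: 0.0
time: 21.93
tcp_pos: [0.4909, -0.0419, 0.0528]
tool_rot: [-2.996, 0.133, -0.874]
force: [-4.2, 1.0, 5.2]
gripper_width: 0.0144
gripper_force: 24.9
[-0.16   0.283  2.414  2.552  0.142 -1.034] [-4.20579364  1.02118908  5.24288555]
tcp [ 0.4909 -0.0419  0.0528] dp mm [  2.1 180.9  -7.5] t 21.9333
axes x,y [ 0.84  -0.086  0.536] [-0.076 -0.996 -0.041]
```

The grip is pinched (14.4 mm). I'll slide the first part.

```bash
python3 -m pendant '{"dp":[[0,1,0],[0,3,-0.1],[0.1,5,-0.2],[0.1,7,-0.3],[0.1,9,-0.4],[0.1,9,-0.4],[0.1,9,-0.4],[0.1,9,-0.4],[0.1,9,-0.4],[0.1,9,-0.4]],"twist":[0,0,0,0,0,0,0,0,0,0]}'; python3 -m pendant '{"dp":[[0.1,9,-0.4],[0.1,9,-0.4],[0.1,9,-0.4],[0.1,8,-0.3],[0.1,6,-0.2],[0,4,-0.2],[0,2,-0.1],[0,0,0]],"twist":[0,0,0,0,0,0,0,0]}'
python3 - <<'E'
from h import *
s=ctrl.get_state(); print(np.round(s['joint_positions'],3),s['force'],Ro.from_rotvec(s['tool_rot']).as_matrix().round(3)[:,2])
to([.4909-.0161,-.0419-.1803,.0528])
E
```

```text
time: 22.77
tcp_pos: [0.4844, -0.1115, 0.0528]
tool_rot: [-2.995, 0.132, -0.874]
force: [-2.6, 2.9, 4.5]
gripper_width: 0.0142
gripper_force: 25.7
time: 23.43
tcp_pos: [0.48, -0.1589, 0.0528]
tool_rot: [-2.996, 0.134, -0.874]
force: [-3.9, 0.5, 6.4]
gripper_width: 0.0141
gripper_force: 24.5
[-0.502  0.308  2.363  1.728  0.258 -0.509] [-3.90450443  0.49436185  6.35859522] [ 0.537 -0.007 -0.843]
tcp [ 0.48   -0.1589  0.0528] dp mm [ 1.1 63.4 -2.3] t 23.4333
axes x,y [ 0.84  -0.087  0.536] [-0.077 -0.996 -0.041]
```

```bash
python3 -m pendant '{"dp":[[0,2,-0.1],[0,4,-0.2],[0.1,6,-0.2],[0.1,8,-0.3],[0.2,8,-0.3],[0.1,8,-0.3],[0.1,8,-0.3],[0.1,7,-0.2],[0,5,-0.2],[0,3,-0.1]],"twist":[0,0,0,0,0,0,0,0,0,0]}'; python3 -m pendant '{"dp":[[0,2,0],[0,1,0],[0,0,0],[0,0,0]],"twist":[0,0,0,0]}'
python3 - <<'E'
from h import *
import cv2
s=ctrl.get_state(); print(s['force'])
to([.4909-.0161,-.0419-.1803,.0528])
w=ctrl.get_image('wrist');t=ctrl.get_image('top');sc=ctrl.get_image('scene')
for n,i in(('w',w),('t',t),('s',sc)): cv2.imwrite(f'pics/{n}5.png',i[:,:,::-1])
c=ctrl.camera_info('wrist');o=np.array([.5675,-.242])
def pj(P):
    X=np.array(c['R'])@P+c['t']; th=np.arctan2(np.hypot(*X[:2]),X[2]);f=c['mtx'][0][0]
    return (np.array([c['mtx'][0][2],c['mtx'][1][2]])+f*th*X[:2]/np.hypot(*X[:2])).round(1)
print('obj',pj([*o,.155]),'ros@obj boss',pj([*o,.073]),'disc',pj([*o,.064]),'scene',[ (lambda X:(k['mtx']@X/X[2]).round(1)[:2])(np.array(k['R'])@[*o,.07]+k['t']) for k in(ctrl.camera_info('scene'),)])
cv2.imwrite('pics/m5.png',np.hstack([w[:, :, ::-1][100:400],cv2.resize(sc[200:300,240:340],(300,300))[:,:,::-1]])[:,140:])
E
```

```text
time: 24.27
tcp_pos: [0.4746, -0.2175, 0.0528]
tool_rot: [-2.996, 0.133, -0.874]
force: [-6.9, 4.0, 10.4]
gripper_width: 0.0143
gripper_force: 25.8
time: 24.6
tcp_pos: [0.4743, -0.2203, 0.0528]
tool_rot: [-2.996, 0.133, -0.874]
force: [-8.0, 2.6, 12.1]
gripper_width: 0.0145
gripper_force: 25.3
[-7.95828108  2.55802617 12.11335207]
tcp [ 0.4743 -0.2203  0.0528] dp mm [0.6 1.9 0.2] t 24.6
axes x,y [ 0.84  -0.087  0.536] [-0.077 -0.996 -0.04 ]
obj [341.5 -46.8] ros@obj boss [338.   83.8] disc [337.6  93.1] scene [array([270.9, 220.8])]
```

View pics/m5.png

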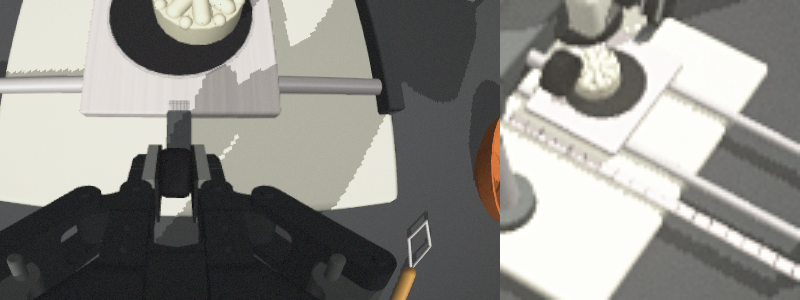

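The wrist view shows the rosette on the disc spanning columns about 293–383, centre about 338. The objective axis is predicted at 338. I've used all ten picture views, so I'll check numerically, fitting both the rosette and the base plate corner in that wrist picture.

```bash
python3 - <<'E'
from h import *
import cv2
w=cv2.imread('pics/w5.png')
hsv=cv2.cvtColor(w,cv2.COLOR_BGR2HSV)
# black disc + rosette blob inside it: fill disc
c=ctrl.camera_info('wrist')
def unp(u,v,z):
    f=c['mtx'][0][0];d=np.array([u-c['mtx'][0][2],v-c['mtx'][1][2]])/f;th=np.hypot(*d)
    r=np.array(c['R']).T@np.r_[d/th*np.sin(th),np.cos(th)];C=-np.array(c['R']).T@c['t'];return C+r*(z-C[2])/r[2]
blk=(hsv[:,:,2]<75).astype(np.uint8)
for v in(90,100,110,120): 
    r=w[v,230:460].sum(1)//3; ch=np.flatnonzero(np.abs(np.diff(r.astype(int)))>25)+230; print(v,ch.tolist())
for u in(338,): 
    r=w[40:200,u].sum(1)//3; print('col',(np.flatnonzero(np.abs(np.diff(r.astype(int)))>25)+40).tolist())
# disc edge points -> circle on z=.042
pts=[]
for v in range(95,170,5):
    r=blk[v,240:440]; k=np.flatnonzero(r)
    if len(k): pts+= [(240+k[0],v),(240+k[-1],v)]
X=np.array([unp(*q,.042)[:2] for q in pts])
from scipy.optimize import least_squares
f=least_squares(lambda m:np.hypot(*(X-m[:2]).T)-.047,[.567,-.242],loss='soft_l1',f_scale=.001);print('disc',f.x,np.abs(f.fun).max())
E
```

```text
90 [255, 256, 257, 290, 291, 330, 331, 358, 359, 380, 383, 384, 385, 386, 403, 405, 418]
100 [251, 252, 290, 291, 292, 293, 305, 348, 372, 373, 383, 384, 388, 389, 390, 398, 406, 407, 421]
110 [231, 248, 249, 293, 294, 326, 331, 352, 359, 360, 373, 375, 377, 378, 381, 391, 392, 408, 409, 410, 424]
120 [248, 249, 296, 350, 364, 365, 367, 368, 378, 390, 391, 392, 425]
col [73, 143, 144, 172, 173, 176]
disc [ 0.57348337 -0.23162086] 0.0011963483285430468
```

The three estimates agree within 2 mm in y, and x is fixed by the rods. I'll nudge 1 mm, let go, back out along the fingers, and re-measure.

```bash
python3 -m pendant '{"dp":[[0,0.5,0],[0,0.5,0],[0,0,0],[0,0,0]],"twist":[0,0,0,0]}'; python3 -m pendant '{"dp":[[0,0,0],[0,0,0],[0,0,0],[0,0,0]],"twist":[0,0,0,0]}' 40; python3 -m pendant '{"dp":[[0,0,-3],[0,0,-6],[0,0,-10],[0,0,-12],[0,0,-14],[0,0,-14],[0,0,-12],[0,0,-8],[0,0,-4],[0,0,0]],"twist":[0,0,0,0,0,0,0,0,0,0]}'
python3 - <<'E'
from h import *
import cv2
c=ctrl.camera_info('wrist');w=ctrl.get_image('wrist')[:,:,::-1];cv2.imwrite('pics/w6.png',w)
cv2.imwrite('pics/s6.png',ctrl.get_image('scene')[:,:,::-1])
s=ctrl.get_state();print(np.round(s['joint_positions'],2),s['force'],s['time'])
def pj(P):
    X=np.array(c['R'])@P+c['t']; th=np.arctan2(np.hypot(*X[:2]),X[2]);f=c['mtx'][0][0]
    return (np.array([c['mtx'][0][2],c['mtx'][1][2]])+f*th*X[:2]/np.hypot(*X[:2])).round(1)
o=[.5675,-.242]
print('axis at ros top rim',pj([*o,.064]),'+10mm stand y',pj([o[0]+.0009,o[1]+.01,.064]),'objective',pj([*o,.155]))
u0,v0=pj([*o,.055]).astype(int)
for v in range(v0-10,v0+25,5):
    r=w[v,u0-90:u0+90].astype(int).sum(1)//3; print(v,(np.flatnonzero(np.abs(np.diff(r))>30)+u0-90).tolist())
E
```

```text
time: 25.08
tcp_pos: [0.4743, -0.2209, 0.0527]
tool_rot: [-2.996, 0.132, -0.874]
force: [-8.4, 3.4, 12.8]
gripper_width: 0.0142
gripper_force: 26.0
time: 25.42
tcp_pos: [0.475, -0.2214, 0.052]
tool_rot: [-2.996, 0.134, -0.873]
force: [-0.2, -0.1, 0.3]
gripper_width: 0.0399
gripper_force: 0.0
time: 26.25
tcp_pos: [0.4302, -0.2211, 0.123]
tool_rot: [-2.996, 0.133, -0.876]
force: [1.0, -0.8, -1.0]
gripper_width: 0.0402
gripper_force: 0.0
[-0.73  0.15  2.29  0.98  0.44  0.07] [ 0.05143932 -0.45401619 -0.02496708] 26.35
axis at ros top rim [329.2  99.9] +10mm stand y [317.4 100. ] objective [328.6  18. ]
95 [272, 273, 297, 298, 338, 361, 362, 364, 377, 380, 394]
100 [269, 270, 297, 298, 334, 349, 361, 362, 363, 366, 367, 377, 380, 394]
105 [267, 268, 269, 297, 298, 299, 308, 337, 354, 361, 362, 363, 368, 374, 381, 394]
110 [253, 267, 298, 299, 300, 324, 338, 356, 358, 360, 361, 368, 369, 370, 371, 381]
115 [266, 267, 300, 319, 325, 337, 339, 349, 354, 355, 360, 368, 369, 382, 396]
120 [266, 267, 268, 301, 302, 347, 367, 368, 369, 382, 397, 416]
125 [268, 269, 305, 306, 355, 366, 367, 383, 396, 410]
```

Rosette centre is at column 329.7, against 329.2 for the axis. I'll cross-check the axis directly against the ring light in the same frame.

```bash
python3 - <<'E'
import cv2,numpy as np
w=cv2.imread('pics/w6.png').astype(int).sum(2)//3
for v in range(0,60,6): print(v,(np.flatnonzero(np.abs(np.diff(w[v,230:430]))>25)+230).tolist())
from h import *
c=ctrl.camera_info('wrist')
def pj(P):
    X=np.array(c['R'])@P+c['t']; th=np.arctan2(np.hypot(*X[:2]),X[2]);f=c['mtx'][0][0]
    return (np.array([c['mtx'][0][2],c['mtx'][1][2]])+f*th*X[:2]/np.hypot(*X[:2])).round(1)
for dx,dy in((0,.04),(0,-.04),(-.04,0),(.04,0)): print(pj([.5675+dx,-.242+dy,.158]))
E
```

```text
0 [259, 260, 307, 398, 399, 403]
6 [259, 260, 397, 398, 399, 405]
12 [260, 261, 262, 396, 397, 398, 402]
18 [262, 263, 395, 396]
24 [264, 265, 393, 394]
30 [267, 268, 390, 391]
36 [272, 273, 274, 385, 386, 387, 391]
42 [279, 280, 281, 378, 379, 380, 397]
48 [291, 292, 366, 367, 368, 406]
54 [276, 277, 284, 286, 288, 309, 310, 313, 320, 322, 338, 346, 348, 416, 417, 419]
[262.2  19.9]
[394.3  12. ]
[336.7  60.2]
[322.9 -21. ]
```

The ring light's centre is at column 329.3 and the rosette's at 329.7, so they line up. The hand is clear, so I'm handing in.

```bash
python3 -c "
from bench import ctrl
print(ctrl.close_job())"
```

```text
the job is handed in; nothing more can be done
None
```

I handed the job in at about 26 s: the rosette lies flower side up on the stage about 10 mm off its middle (set there on purpose), within about 2 mm of the objective's axis by my wrist-camera measurements, with the grip let go and the hand clear; the hand-in returned no verdict.

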